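# Seat a note bundle in its lane and turn the lane's flag

## Robot

A 6-joint arm with a two-finger parallel gripper is mounted at the origin on a cart in front of the work surface, level with it; the furniture and walls round the work are solid. World frame = base frame: x ahead of the robot, y to its left, z up, the work surface at z = 0. Lengths are in m, angles in rad, forces in N, time in s.
With the tool pointing down it reaches from about 0.35 to 0.975 m from the base axis. Payload 4.9 kg.
Tool frame: the origin (TCP) lies on the mounting face of the last link; the fingertips stand 173 mm ahead of it and the grasp point (between the pads) lies 155 mm ahead of it; z points along the fingers, y is the line along which they close (so a half turn about z gives the same grasp; the last joint's range is limited). The gripper opens to 85 mm and grips with 20 to 120 N. Pads are 22 mm wide; open, the fingers measure 114 mm over their backs; the gripper's body (76 mm by 85 mm) begins 54 mm behind the grasp point. The pads swing forward as they close: fully open they stand 13 mm farther back than shut.
Start: joints at [1.199, 0.053, 1.613, -0, 1.476, -0.119], TCP at [0.156, 0.605, 0.405] pointing down, gripper open.
Joint ranges: [-3.01, 3.01], [-1.01, 2.22], [0.06, 2.58], [-1.02, 4.17], [0.09, 2.62], [-3.14, 3.14]. Speed limits (rad/s): [2.57, 2.57, 3.14, 3.14, 3.14, 3.14].

## Interface

Orientations are given as a rotation vector (axis times angle).
In Python, from station import monitor, eyes, finish_job gives the robot as it stands. The module is installed in compiled form; this text tells all that it offers.
- The arm moves only by the tool step_arm, never from a script. Its argument "commands" is a list of rows, each a list of 3 entries, a list of its own where there are three numbers: the opening in per cent of the stroke, from 0 (shut) to 100 (fully open), then the shift along the tool's x, y, z in mm, then the turn about the tool's z in degrees. In form: [[hand, [x, y, z], yaw], ...]. A call has 1 to 12 rows; each row is the pose to reach, as a shift and turn from the pose commanded when the call began, along the tool's axes at that moment; what a row does not reach only later rows make up. A row lasts 1/8 s, in which the tool goes at most 62.5 mm and 10.7 degrees, less where a joint would pass 70% of its speed; a pose out of reach is approached as far as the arm can. A call with a gripper value outside its range is refused whole. The fingers move at their own pace and stop on an object; "squeeze" is the grip in N (left out, the last holds). Time passes only in rows, so rows that repeat a pose let the fingers close. It gives the time, the measured TCP pose, the force, the opening and the grip force at its end, in the units of the state.
- monitor.get_obs(): the state, without advancing time (a new reading comes with each control period).
- eyes.get_image(name): name is "side" or "top"; returns the picture (420x560x3 uint8, red, green, blue); there is no depth.
- eyes.camera_info(name): a dict with "camera_matrix" (3x3 intrinsics, pixels), "k1" (the pictures are not rectified: a ray, as slopes to the right and down, at radius r is drawn at 1 + k1 r^2 times it, then the intrinsics apply), "extrinsics" (4x4, takes a point from camera to world coordinates). Camera axes: x right, y down, z forward; pixel columns grow to the right and rows downward; lengths in m; the calibration is good to about 2 mm. A picture is of the moment at which its call begins. camera_info takes no time and is no camera call.
- finish_job(): hands the job in; it is judged then, once.
The state is a dict: "t": time; "q": joint angles; "dq": joint speeds; "effort": joint torques, N m; "tool_pos": TCP position; "tool_rot": TCP orientation; "contact_force": force on the tool from outside, world axes, zero at the start; "wrist_torque": the same for the moment, N m; "opening": finger opening in m; "grip_force": force on a finger pad.
Only numpy, scipy, OpenCV 4.12 (cv2) and the standard library are available. Lean on these libraries where they do the work, as an engineer would, in place of code of your own. Each camera call takes 0.05 s, during which the arm holds its last target. There are 200 camera calls.

## Task

A banknote bundle has just been laid in one lane of the three-lane tray but still stands well out at the front. With the fingertips push it along its lane until it is fully home against the back stop, and flip that lane's flag right over to the rear so that its tick face shows and it rests on its rear stops. Do not pick up or tip the bundle, and leave the other two lanes with their flags, the other bundle and everything else on the desk as they are.

Things in the scene. Friction and masses are not known exactly. Their poses are not given: they have to be found in the camera images.
- lane_new: Lane tray with the newly laid bundle: one of three equal grey lane trays fixed side by side (92 mm apart, in any order) on a 3 mm base plate. Origin: centre of its underside, 3 mm above the desk; +x to its rear, away from the robot, z up. 150 mm deep (x -75 to 75), 90 wide; floor 4 mm; side walls 28 mm high, 84 apart inside; open in front (-x); back stop's inner face at x = 72.
- lane_full: The lane tray that already holds a bundle fully home, with its flag already folded to the rear. Same shape and frame as lane_new.
- lane_empty: The empty lane tray, with its flag lying forward. Same shape and frame as lane_new.
- flag_new (a joint): Flag of lane_new (rad): white paddle 68 mm wide (y), 4 thick, 60 long from its hinge, 30 g, turning freely. 0 = lying forward (-x) on stops, raised ring on top, free edge highest, 35 degrees above level through the hinge; grows as that edge goes up and over to the rear; upright at 0.96, beyond that it falls by its own weight; 2.79 = back on its rear stops, 15 degrees below level, raised tick on top.
- flag_full (a joint): Flag of lane_full (rad, as flag_new); starts folded to the rear, about 2.79.
- flag_empty (a joint): Flag of lane_empty (rad, as flag_new); lies forward, 0.
- flag_new_edge (a point): Middle of the round bead (8 mm thick) along the free edge of flag_new, 56 mm from the hinge; moves with the flag. Lying forward it is 87 mm above the desk, with free space below it down to the bundle's top at 24 mm. A finger that moves it should rise with it in an arc about the hinge; a level push alone may jam it.
- flag_new_hinge (a point): Middle of the hinge pin of flag_new, which runs along the tray's y; fixed to lane_new at x = 12, z = 52 mm (55 mm above the desk). It is held by two cheeks, 84 mm apart, 36 mm long in x, that rise from the side walls to 73 mm above the desk.
- bundle_new: Banknote bundle to push home: rigid block 71 mm wide, 160 long (its y), 17 thick, 0.1 kg, flat in lane_new, length along the lane. Origin: centre of its underside, 7 mm above the desk. It starts 30 to 45 mm short of the back stop, overhanging the tray's front by 43 to 58 mm. Home: origin at x = -8 mm in lane_new's frame; its near end (x = -88) then still stands 13 mm out in front.
- bundle_full: Bundle (72x159x21 mm) lying fully home in lane_full; leave it alone. Origin at the centre of its underside.
- bundle_wait_low: Lower of two stacked banknote bundles waiting on the desk to the robot's right, 71x160x21 mm; bystander.
- bundle_wait_top: Upper bundle of that stack, 73x160x18 mm; bystander.
- marker_pen: White marker with a black cap lying beside the lane trays on their left, 17x135x16 mm; bystander.
- ball_pen: Ballpoint pen with a red cap lying beside the lane trays on their right, 10x140x11 mm; bystander.
- torch: Small black ultraviolet torch lying on the desk, 30x135x23 mm; bystander.
- sponge_cup: Round white finger moistener with a sponge, 78 mm across, 25 mm high; bystander.
- coin_roll_a: Paper roll of coins standing on end, 25 mm across, 60 mm high; bystander.
- coin_roll_b: A second such coin roll beside it; bystander.

How it is judged:
At the end, for the whole second after the job is handed in: The bundle lies flat and at rest in its lane with less than 5 mm between it and the back stop, and that lane's flag lies back on its rear stops (within 0.17 rad) with the tick face up. The full lane's bundle is still home and its flag still back; the empty lane's flag still lies forward (x of bundle_new in the frame of lane_new above -0.013 m and angle between the y axis of bundle_new and the x axis of lane_new, either way round below 0.08 rad and z of bundle_new in the frame of lane_new below 0.009 m and angle between bundle_new's own z axis and vertical below 0.06 rad and linear speed of bundle_new below 0.01 m/s and value of joint each of flag_new, flag_full above 2.62 rad and x of bundle_full in the frame of lane_full above -0.013 m and value of joint flag_empty below 0.17 rad); the robot touches nothing.
It fails at once if the bundle is lifted (more than 15 mm) or tipped (more than 0.2 rad) instead of being pushed (z of bundle_new in the frame of lane_new above 0.019 m or angle between bundle_new's own z axis and vertical above 0.2 rad).
It fails at once if a flag of another lane is swung by more than 0.35 rad (value of joint flag_full below 2.44 rad or value of joint flag_empty above 0.35 rad).
It fails at once if the bundle in the full lane is shifted by more than 10 mm (distance of bundle_full from where it was at the start of the episode above 0.01 m).
It fails at once if another thing on the desk is shifted by more than 15 mm (distance of any of bundle_wait_low, bundle_wait_top, marker_pen, ball_pen, torch, sponge_cup, coin_roll_a, coin_roll_b from where it was at the start of the episode above 0.015 m).
It also fails if it takes over 40 s, if anything falls off the work surface, if the arm or the gripper's body presses on something with over 40 N, if the wrist force passes 120 N, or if a joint passes its speed limit or range.

## Working session

There is one attempt and no reset: what is moved stays moved. The work goes in short steps, Python scripts to look and compute and a tool call to move; the robot and the scene stay as the last step left them, time stands still between calls to the robot, and variables do not carry over. Pictures are saved under pics/ and viewed, at most 10 in all, crops included, and the job is handed in when it is done.

Besides the shell and the picture viewer there is one more tool, called by a JSON object that holds its "name" and its "arguments". step_arm: Moves the arm, as the interface text tells. Its arguments: {"type":"object","properties":{"commands":{"type":"array"},"squeeze":{"type":"number"}},"required":["commands"]}

```bash
mkdir -p pics
python3 - <<'E'
from station import monitor, eyes
import cv2, numpy as np
np.set_printoptions(precision=4,suppress=True)
for n in("side","top"):
    im=eyes.get_image(n); cv2.imwrite(f"pics/{n}0.png",im[:,:,::-1])
    c=eyes.camera_info(n); print(n,c)
o=monitor.get_obs(); print(o["t"],o["tool_pos"],o["tool_rot"],o["opening"])
E
```

```text
side {'camera_matrix': array([[528.0272,   0.    , 276.7832],
       [  0.    , 528.0272, 210.4047],
       [  0.    ,   0.    ,   1.    ]]), 'k1': -0.05281351842168249, 'extrinsics': array([[ 0.9225, -0.2077,  0.3252,  0.0162],
       [-0.3859, -0.4959,  0.7779, -1.1106],
       [-0.0003, -0.8432, -0.5376,  0.9028],
       [ 0.    ,  0.    ,  0.    ,  1.    ]])}
top {'camera_matrix': array([[544.3348,   0.    , 264.6132],
       [  0.    , 544.3348, 198.4812],
       [  0.    ,   0.    ,   1.    ]]), 'k1': -0.21855928455037973, 'extrinsics': array([[ 0.0008, -0.9857,  0.1683,  0.2461],
       [-1.    , -0.0007,  0.0002,  0.0754],
       [-0.0001, -0.1683, -0.9857,  1.864 ],
       [ 0.    ,  0.    ,  0.    ,  1.    ]])}
0.1 [0.1562 0.6049 0.4036] [-0.396  -3.1161  0.0029] 0.0852692050269258
```

View pics/side0.png

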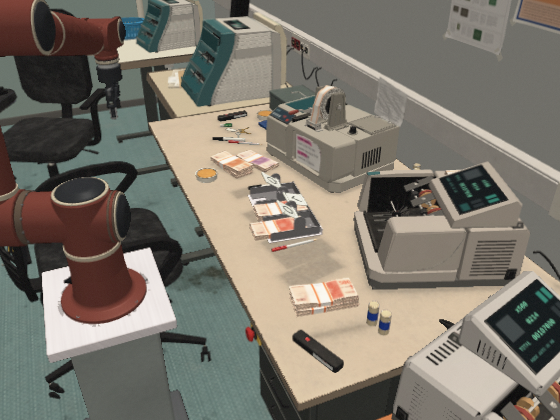

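View pics/top0.png

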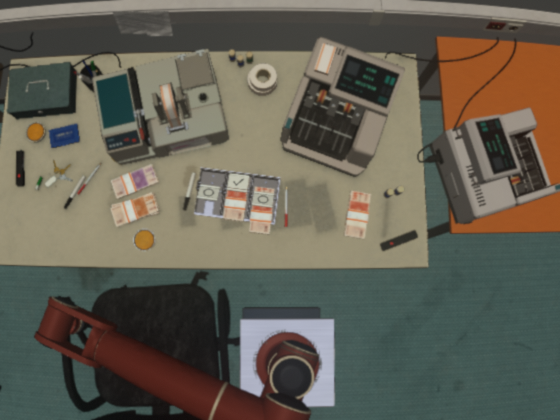

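The trays sit at about top (237,197) and side (282,210). From the left, the lanes are empty (ring), full (tick) and new (ring, with its bundle sticking out near top (261,228)). Next I'll zoom in.

Run:
```python
import cv2, numpy as np
a=cv2.imread("pics/top0.png")[155:245,175:300]; b=cv2.imread("pics/side0.png")[165:260,235:335]
A=cv2.resize(a,None,fx=6.4,fy=6.4,interpolation=cv2.INTER_CUBIC); cv2.imwrite("pics/topc.png",A)
B=cv2.resize(b,None,fx=6,fy=6,interpolation=cv2.INTER_CUBIC);cv2.imwrite("pics/sidec.png",B)
```

```text
(no output)
```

View pics/topc.png

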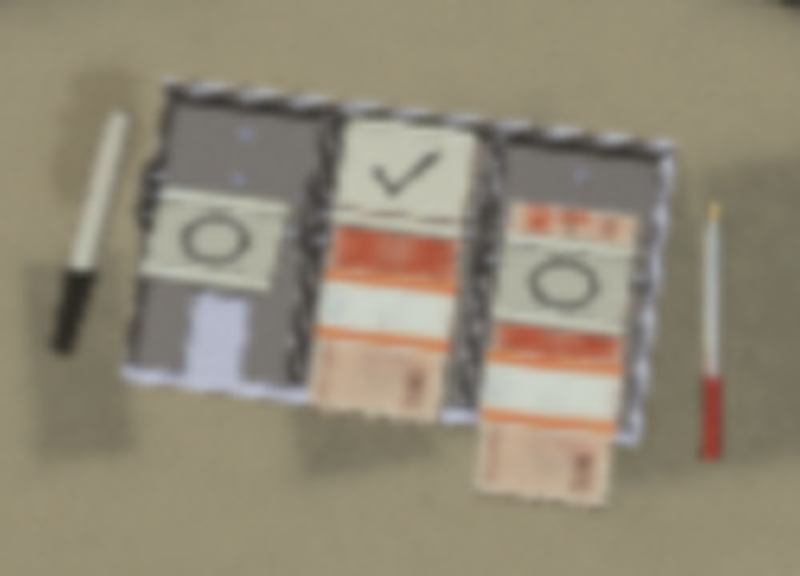

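View pics/sidec.png

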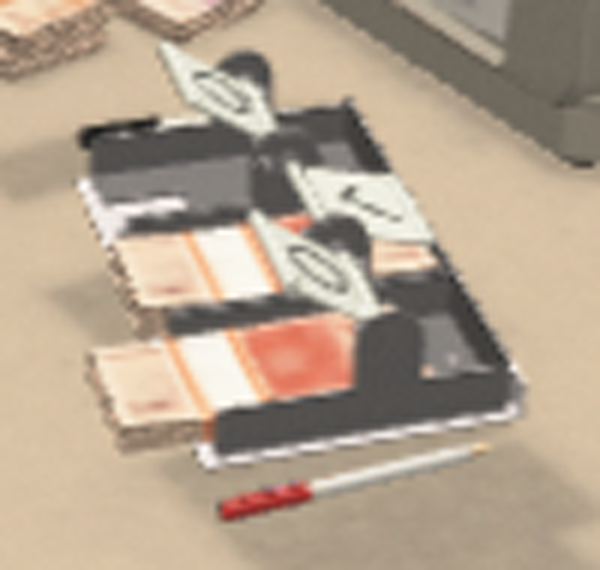

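Top crop: the new lane's flag free edge runs (495,322)–(622,331) and the bundle's near end runs (474,492)–(605,503). Side crop: the same edge runs (253,212)–(303,287) and the bundle end (90,352)–(122,430). I'll triangulate these.

```bash
cat > h.py <<'E'
import numpy as np, cv2
from station import monitor, eyes
np.set_printoptions(precision=4,suppress=True)
CI={n:eyes.camera_info(n) for n in("side","top")}
def ray(n,u):
    c=CI[n];K=c["camera_matrix"];E=np.array(c["extrinsics"])
    d=np.array([(u[0]-K[0,2])/K[0,0],(u[1]-K[1,2])/K[1,1]]);s=d.copy()
    for _ in range(20): s=d/(1+c["k1"]*(s@s))
    v=E[:3,:3]@np.array([s[0],s[1],1]); return E[:3,3],v/np.linalg.norm(v)
def plane(n,u,z):
    o,v=ray(n,u); return o+v*(z-o[2])/v[2]
def tri(ut,us):
    o1,v1=ray("top",ut);o2,v2=ray("side",us)
    s=np.linalg.lstsq(np.c_[v1,-v2],o2-o1,rcond=None)[0]
    a=o1+s[0]*v1;b=o2+s[1]*v2; return (a+b)/2,np.linalg.norm(a-b)
def T(x,y): return np.array([175+(x+.5)/6.4-.5,155+(y+.5)/6.4-.5])
def S(x,y): return np.array([235+(x+.5)/6-.5,165+(y+.5)/6-.5])
E
python3 - <<'E'
from h import *
P={"edgeL":((495,322),(253,212)),"edgeR":((622,331),(303,287)),"hinL":((508,240),(335,245)),"hinR":((637,248),(382,317)),
"bunL":((474,492),(90,352)),"bunR":((605,503),(122,430)),"backR":((672,148),(520,375)),"frontR":((635,438),(205,455))}
for k,(a,b) in P.items(): print(k,*tri(T(*a),S(*b)))
for k,p,z in[("BL",(165,85),.031),("BR",(672,148),.031),("FR",(638,440),.003),("FL",(125,378),.003),("bunL",(474,492),.024),("bunR",(605,503),.024)]:print(k,plane("top",T(*p),z))
for p in[(90,352),(122,430)]:print("side bun",plane("side",S(*p),.024))
E
```

```text
edgeL [0.5284 0.1173 0.091 ] 0.002047335309607294
edgeR [0.5254 0.0515 0.0867] 0.004249957847561386
hinL [0.5735 0.1122 0.0645] 0.003418654375884585
hinR [0.5689 0.0446 0.0636] 0.00449621524665749
bunL [0.4468 0.1301 0.0215] 0.00018174073609458755
bunR [0.4394 0.0609 0.0215] 0.003444846861640761
backR [0.6327 0.0243 0.0252] 0.00022660204042372696
frontR [0.4759 0.0447 0.0073] 0.0036532085151524457
BL [0.6665 0.2984 0.031 ]
BR [0.6316 0.0244 0.031 ]
FR [0.4771 0.0425 0.003 ]
FL [0.5104 0.3201 0.003 ]
bunL [0.4466 0.13   0.024 ]
bunR [0.4408 0.0604 0.024 ]
side bun [0.4455 0.1266 0.024 ]
side bun [0.4365 0.0578 0.024 ]
```

```bash
cat >> h.py <<'E'
from scipy.spatial.transform import Rotation as R
yaw=-0.120; O=np.array([0.5635,0.0791]); ux=np.array([np.cos(yaw),np.sin(yaw)]); uy=np.array([-ux[1],ux[0]])
def shift(lx,ly,z):
    o=monitor.get_obs(); Rt=R.from_rotvec(o["tool_rot"]).as_matrix()
    t=np.r_[O+lx*ux+ly*uy,z]; d=t-o["tool_pos"]
    a=np.arctan2(Rt[0,1],Rt[1,1]); # tool y from world y, clockwise
    p=o["tool_pos"][:2]-O
    print("lane pos now",p@ux,p@uy,o["tool_pos"][2],"F",o["contact_force"],"t",o["t"])
    print("tool shift mm",Rt.T@d*1000,"yaw deg",np.degrees(yaw+a)*-1)
E
python3 -c "
from h import *
shift(-.175,0,.300)
shift(-.175,0,.250)"
```

```text
lane pos now -0.4672764726976667 0.4732698510694652 0.40357012046954416 F [ 0.2268 -0.5309  0.1425] t 0.1
tool shift mm [-352.3993 -430.2004  104.3024] yaw deg -7.609794121789024
lane pos now -0.4672764726976667 0.4732698510694652 0.40357012046954416 F [ 0.2268 -0.5309  0.1425] t 0.1
tool shift mm [-352.4107 -430.106   154.3023] yaw deg -7.609794121789024
```

{"name": "step_arm", "arguments": {"commands": [[0,[-30,-37,8],-1],[0,[-60,-73,17],-2],[0,[-90,-110,25],-3],[0,[-120,-146,35],-4],[0,[-150,-183,45],-5],[0,[-180,-220,55],-6],[0,[-210,-256,65],-7],[0,[-240,-293,75],-7.6],[0,[-270,-330,85],-7.6],[0,[-310,-378,95],-7.6],[0,[-352,-430,104],-7.6],[0,[-352,-430,104],-7.6]]}}

```text
t: 1.6
tool_pos: [0.3902, 0.0977, 0.2999]
tool_rot: [-0.2, -3.134, 0.001]
contact_force: [-0.2, 0.6, 0.8]
opening: -0.0
grip_force: 0.0
```

```bash
python3 -c "
from h import *
shift(-.170,0,.185)"
```

```text
lane pos now -0.17428262180639698 -0.0022721053090450864 0.29985287519688325 F [-0.2414  0.6091  0.7535] t 1.6
tool shift mm [ -4.4314   2.3898 114.8448] yaw deg -0.411067948290188
```

{"name": "step_arm", "arguments": {"commands": [[0,[-1,2,35],0],[0,[-2,2,70],0],[0,[-3,2,100],0],[0,[-4,2,114],0],[0,[-4,2,114],0]]}}

```text
t: 2.22
tool_pos: [0.3933, 0.1028, 0.186]
tool_rot: [-0.187, -3.134, 0.0]
contact_force: [0.5, -0.2, 0.1]
opening: 0.0
grip_force: 0.0
```

Run:
```python
from h import *
shift(-.133,0,.185)
b=eyes.get_image("side")[165:265,215:335,::-1]; cv2.imwrite("pics/s1.png",cv2.resize(b,None,fx=6,fy=6,interpolation=cv2.INTER_CUBIC))
```

```text
lane pos now -0.17181395207885353 0.0031710975288375114 0.18604684907604915 F [ 0.5046 -0.1889  0.0646] t 2.225
tool shift mm [-38.8135  -3.2036   0.9606] yaw deg 0.048358387461086234
```

View pics/s1.png

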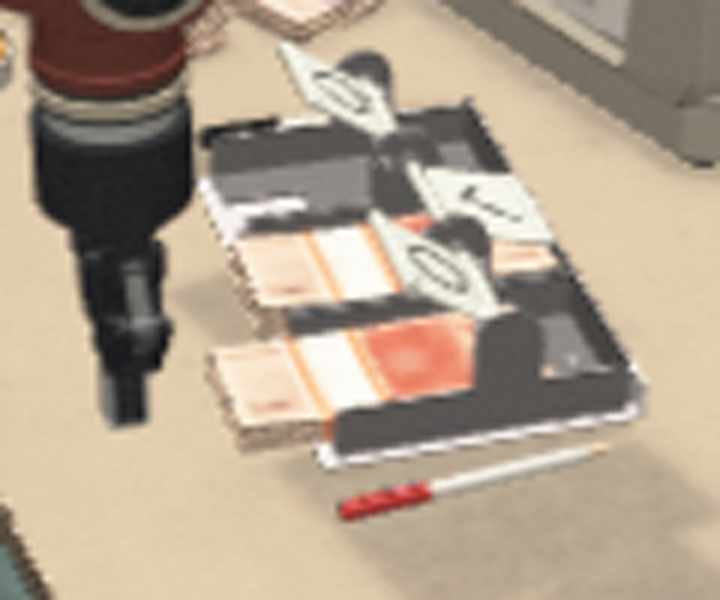

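The closed fingertips at crop (125,420) stand in front of the bundle's end at (225,400), low enough to push. I'll push 58 mm of the roughly 73 mm to home and then look at the force.

{"name": "step_arm", "arguments": {"commands": [[0,[-15,-3,0],0],[0,[-28,-3,0],0],[0,[-36,-3,0],0],[0,[-42,-3,0],0],[0,[-48,-3,0],0],[0,[-54,-3,0],0],[0,[-58,-3,0],0],[0,[-58,-3,0],0]]}}

```text
t: 3.28
tool_pos: [0.4514, 0.0923, 0.1867]
tool_rot: [0.189, 3.135, -0.0]
contact_force: [0.3, 0.0, -0.3]
opening: 0.0
grip_force: 0.0
```

Run:
```python
from h import *
shift(-.099,0,.185)
```

```text
lane pos now -0.11289799747054516 -0.00036342700969033934 0.18674424186385283 F [ 0.2855  0.0206 -0.3465] t 3.275
tool shift mm [-13.8965   0.3674   1.7552] yaw deg -0.016472588686200426
```

{"name": "step_arm", "arguments": {"commands": [[0,[-3,0,0],0],[0,[-6,0,0],0],[0,[-9,0,0],0],[0,[-11,0,0],0],[0,[-12,0,0],0]]}}

```text
t: 3.9
tool_pos: [0.462, 0.091, 0.1865]
tool_rot: [-0.188, -3.13, -0.0]
contact_force: [-11.1, 1.6, 8.6]
opening: -0.0003
grip_force: 5.3
```

{"name": "step_arm", "arguments": {"commands": [[0,[-1,0,0],0],[0,[-2,0,0],0]]}}

```text
t: 4.15
tool_pos: [0.463, 0.091, 0.1864]
tool_rot: [-0.188, -3.124, 0.0]
contact_force: [-17.0, 2.3, 16.9]
opening: -0.0001
grip_force: 9.2
```

{"name": "step_arm", "arguments": {"commands": [[0,[-1,0,0],0],[0,[-2,0,0],0]]}}

```text
t: 4.4
tool_pos: [0.4639, 0.091, 0.1863]
tool_rot: [-0.187, -3.119, 0.0]
contact_force: [-25.6, 1.8, 24.9]
opening: 0.0001
grip_force: 13.1
```

{"name": "step_arm", "arguments": {"commands": [[0,[4,0,0],0],[0,[15,0,0],0],[0,[35,0,0],0],[0,[45,0,-15],0],[0,[45,0,-50],0],[0,[45,0,-50],0]]}}

```text
t: 5.15
tool_pos: [0.4235, 0.0959, 0.2399]
tool_rot: [0.188, 3.128, 0.001]
contact_force: [0.3, 0.7, -0.4]
opening: 0.0005
grip_force: 0.0
```

Run:
```python
from h import *
shift(-.080,0,.173+.062)
b=eyes.get_image("side")[165:265,215:335,::-1]; cv2.imwrite("pics/s2.png",cv2.resize(b,None,fx=6,fy=6,interpolation=cv2.INTER_CUBIC))
```

```text
lane pos now -0.14103735740732448 -8.206213155834781e-05 0.2398770556298053 F [ 0.288   0.7178 -0.3513] t 5.15
tool shift mm [-60.9981   0.081    5.3461] yaw deg -0.004594131367152659
```

View pics/s2.png

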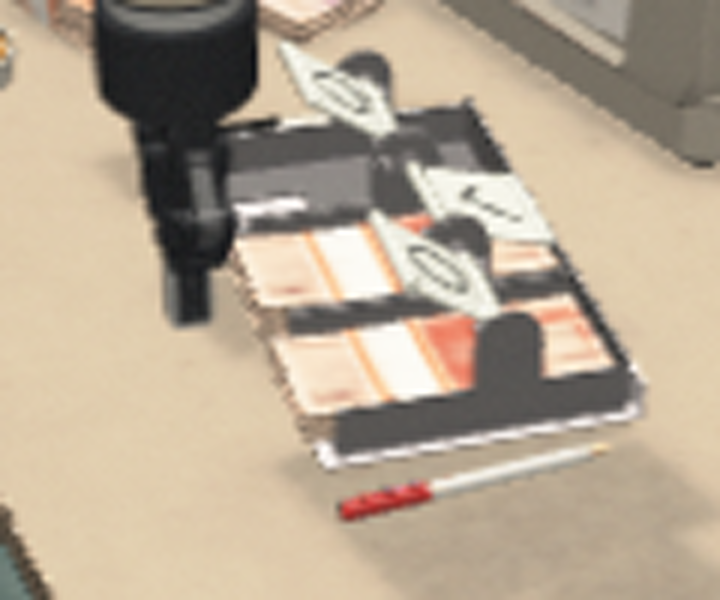

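The bundle's near end, crop (275,340)–(310,420), now lines up with the full lane's bundle, and the far end touches the back stop at about (610,355). Next I'll move in below the flag's edge and then follow the arc.

{"name": "step_arm", "arguments": {"commands": [[0,[-30,0,2],0],[0,[-60,0,5],0],[0,[-76,0,5],0],[0,[-76,0,5],0],[0,[-86,0,5],0],[0,[-90,0,2],0],[0,[-95,0,-4],0],[0,[-95,0,-4],0]]}}

```text
t: 6.2
tool_pos: [0.5171, 0.0844, 0.2418]
tool_rot: [0.189, 3.134, 0.0]
contact_force: [-0.6, 0.6, 1.3]
opening: 0.0002
grip_force: 0.3
```

Run:
```python
from h import *
shift(-.050,0,.173+.062)
b=eyes.get_image("side")[145:245,215:335,::-1]; cv2.imwrite("pics/s3.png",cv2.resize(b,None,fx=6,fy=6,interpolation=cv2.INTER_CUBIC))
```

```text
lane pos now -0.04674646727563388 -0.00028929362600486896 0.24181064320405432 F [-0.6372  0.5573  1.3064] t 6.2
tool shift mm [3.2659 0.2876 6.8048] yaw deg -0.008493310841830444
```

View pics/s3.png

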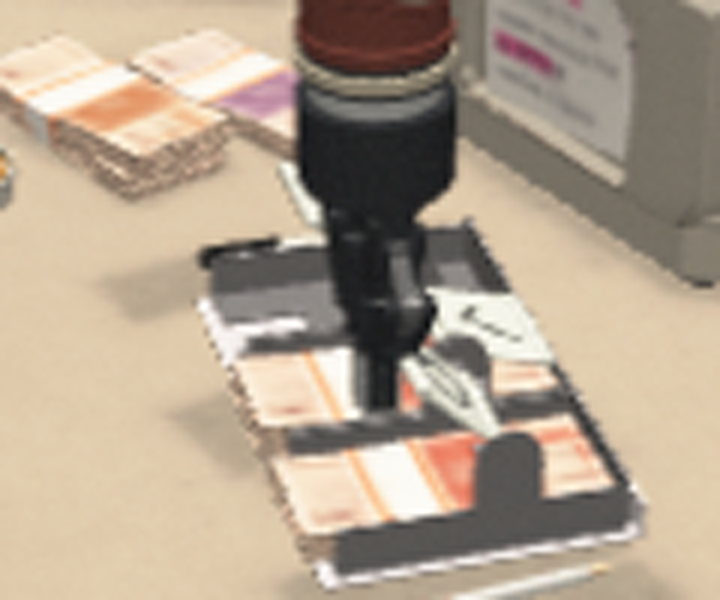

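The fingertip, crop (380,405), touches the flag's free edge, which has risen slightly. I'll continue along the arc.

{"name": "step_arm", "arguments": {"commands": [[0,[-4,0,-4],0],[0,[-8,0,-8],0],[0,[-12,0,-11],0],[0,[-16,0,-14],0],[0,[-20,0,-16],0],[0,[-24,0,-18],0],[0,[-29,0,-20],0],[0,[-34,0,-21],0],[0,[-39,0,-22],0],[0,[-44,0,-22],0],[0,[-49,0,-22],0],[0,[-54,0,-22],0]]}}

```text
t: 7.75
tool_pos: [0.5705, 0.0779, 0.2626]
tool_rot: [-0.189, -3.136, 0.0]
contact_force: [0.2, -0.4, 0.4]
opening: -0.0
grip_force: 0.0
```

{"name": "step_arm", "arguments": {"commands": [[0,[-5,0,0],0],[0,[-10,0,0],0],[0,[-15,0,0],0],[0,[-18,0,0],0],[0,[-18,0,0],0],[0,[-18,0,0],0]]}}

```text
t: 8.5
tool_pos: [0.5879, 0.0758, 0.2626]
tool_rot: [-0.189, -3.136, 0.0]
contact_force: [0.2, -0.2, 0.4]
opening: 0.0002
grip_force: 0.0
```

Run:
```python
from h import *
shift(-.050,0,.173+.062)
b=eyes.get_image("side")[145:245,215:335,::-1]; cv2.imwrite("pics/s4.png",cv2.resize(b,None,fx=6,fy=6,interpolation=cv2.INTER_CUBIC))
```

```text
lane pos now 0.02463884540717292 -0.00034625490841255616 0.2626492589585275 F [ 0.1985 -0.1764  0.4348] t 8.5
tool shift mm [74.6333  0.3404 27.6643] yaw deg -0.005171598617303729
```

View pics/s4.png

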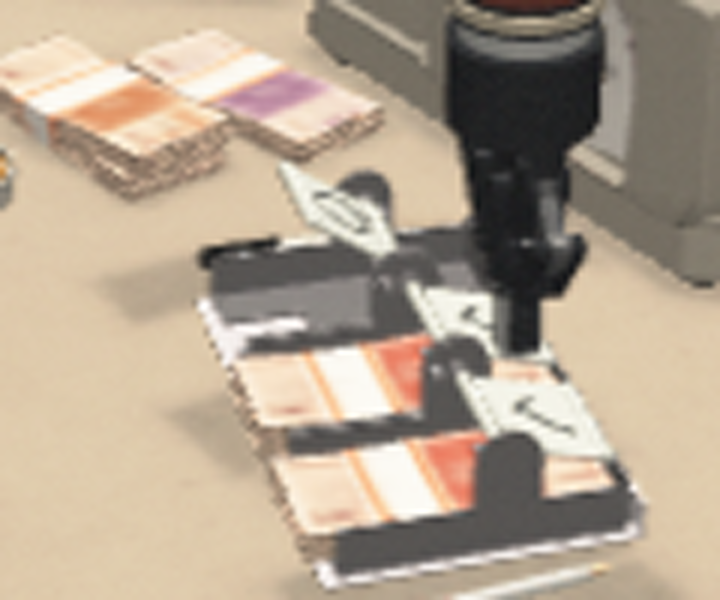

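The flag lies back with its tick face up, around crop (545,415), parallel to the full lane's flag. The bundle hasn't moved. I'll back off upward and check from above.

{"name": "step_arm", "arguments": {"commands": [[0,[0,0,-30],0],[0,[0,0,-70],0],[0,[30,0,-110],0],[0,[80,0,-120],0],[0,[130,0,-120],0],[0,[170,0,-120],0],[0,[200,0,-120],0],[0,[200,0,-120],0],[0,[200,0,-120],0]]}}

```text
t: 9.68
tool_pos: [0.3897, 0.0997, 0.383]
tool_rot: [0.189, 3.135, 0.0]
contact_force: [0.6, -0.2, 0.9]
opening: 0.0001
grip_force: 0.0
```

Run:
```python
from h import *
b=eyes.get_image("side")[165:260,235:335,::-1]; a=eyes.get_image("top")[155:245,175:300,::-1]
f=lambda i,s:cv2.resize(i,None,fx=s,fy=s,interpolation=cv2.INTER_CUBIC)
A=f(a,3.2);B=f(b,3.8);H=max(A.shape[0],B.shape[0]);P=lambda i:cv2.copyMakeBorder(i,0,H-i.shape[0],0,0,0)
cv2.imwrite("pics/fin.png",np.hstack([P(A),P(B)])); print(monitor.get_obs()["contact_force"],monitor.get_obs()["t"])
```

```text
[-0.2263 -0.2696  0.8855] 9.775
```

View pics/fin.png

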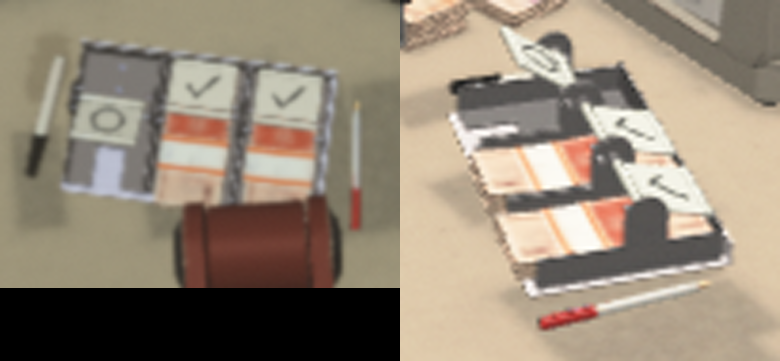

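Both views show two tick flags (top crop (203,85) and (288,97)), and the new bundle's white band is level with the full lane's. The arm is touching nothing, so I'll hand the job in.

```bash
python3 -c "
from station import finish_job
print(finish_job())"
```

```text
the job is handed in; nothing more can be done
None
```

I pushed the bundle home against the back stop, turned its lane's flag over to the rear with the tick showing, and handed the job in at about 9.8 s; the final pictures show the other lanes and pens unmoved, but no verdict came back.

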